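Brush out the wide casting beaker

ROBOT

A 6-joint arm with a two-finger parallel gripper is mounted at the origin on the work surface. World frame = base frame: x ahead of the robot, y to its left, z up, the work surface at z = 0. Lengths are in m, angles in rad, forces in N, time in s.
With the tool pointing down it reaches from about 0.25 to 0.725 m from the base axis. Payload 4 kg.
Tool frame: the origin (TCP) lies on the front face of the gripper's body, between the roots of the fingers; the fingertips stand 73 mm ahead of it and the grasp point (between the pads) lies 54 mm ahead of it; z points along the fingers, y is the direction in which the jaws open and shut (so a half turn about z gives the same grasp; the last joint's range is limited). The gripper opens to 85 mm and grips with 20 to 120 N. Pads are 22 mm wide; open, the fingers measure 114 mm over their backs; the gripper's body (76 mm by 85 mm) begins 54 mm behind the grasp point. The pads swing forward as they close: fully open they stand 13 mm farther back than shut.
Start: joints at [1.319, 0.241, 0.005, 1.335, 0, 1.571], TCP at [0.125, 0.484, 0.304] pointing down, gripper open.
Joint ranges: [-2.72, 2.72], [-1.05, 1.87], [-1.09, 1.28], [-1.99, 2.15], [-1.42, 1.44], [-3.14, 3.14]. Speed limits (rad/s): [2.79, 2.79, 3.14, 3.14, 3.14, 3.14].

INTERFACE

Orientations are given as a unit quaternion [x, y, z, w].
In Python, from workcell import sensors, camera, order gives the robot as it stands. The module is installed in compiled form; this text tells all that it offers.
- The arm moves only by the shell command python3 -m inch 'ROWS'. ROWS is JSON, one flat list of numbers, 5 for each row, row after row: the opening, from -1 (shut) to 1 (fully open), then the shift along the tool's x, y, z in mm, then the turn about the tool's z in units of 6 degrees (1.0 is 6 degrees). A call has 1 to 8 rows; each row is the pose to reach, as a shift and turn from the pose commanded when the call began, along the tool's axes at that moment; what a row does not reach only later rows make up. A row lasts 1/10 s, in which the tool goes at most 50 mm and 8.59 degrees, less where a joint would pass 70% of its speed; a pose out of reach is approached as far as the arm can. A call with a gripper value outside its range is refused whole. The fingers move at their own pace and stop on an object; the grip force is fixed at half the most. Time passes only in rows, so rows that repeat a pose let the fingers close. It gives the time, the measured TCP pose, the force and the opening at its end, in the units of the state.
- sensors.get_obs(): the state, without advancing time (a new reading comes with each control period).
- camera(name): name is "side" or "top"; returns a dict with "pixels" (480x640x3 uint8, red, green, blue), "intrinsics" (3x3 intrinsics, pixels), "k1" (the pictures are not rectified: a ray, as slopes to the right and down, at radius r is drawn at 1 + k1 r^2 times it, then the intrinsics apply), "extrinsics" (4x4, takes a point from camera to world coordinates). Camera axes: x right, y down, z forward; pixel columns grow to the right and rows downward; lengths in m; the calibration is good to about 2 mm. A picture is of the moment at which its call begins. There is no depth.
- order.job_done(): hands the job in, once; it reports no verdict.
The state is a dict: "clock": time; "joint_pos": joint angles; "joint_vel": joint speeds; "tau": joint torques, N m; "eef_pos": TCP position; "tool_rot": TCP orientation; "ft_force": force on the tool from outside, world axes, zero at the start; "ft_torque": the same for the moment, N m; "grip_width": finger opening in m.
Only numpy, scipy, OpenCV 4.12 (cv2) and the standard library are available. Lean on these libraries where they do the work, as an engineer would, in place of code of your own. Each camera call takes 0.05 s, during which the arm holds its last target.

TASK

Take the thick-headed brush from the wooden stand and scrub out the wide steel beaker with it: three full strokes, each time bristles right down to the bottom and then up until their lower end is close to the rim. Then set the brush back, head down and upright, into the empty well of the stand, lowering it to the bottom before letting go. Keep the beaker standing where it is, and leave the slim brush, the narrow beaker and everything else alone.

Things in the scene. Friction and masses are not known exactly. Their poses are not given: they have to be found in the camera images.
- thick_brush: Brush 190 mm long, standing loose, head down, in either well of the stand. Origin: centre of the bristle head's flat bottom end; z along the axis to the handle (round: yaw means nothing). Stiff bristle head z 0 to 55 mm; steel stem 8 mm thick to 100 mm; round wooden handle 18 mm thick from 108 to 184 mm. Thick tan head, 50 mm in diameter; about 0.09 kg.
- thick_brush_tip (a point): The same point as the thick brush's origin: the bottom end of its bristle head.
- thick_brush_grip (a point): Point on the thick brush's axis 160 mm above its bottom end, in the upper half of the 18 mm handle: a good place to grip.
- slim_brush: Brush 190 mm long, standing loose, head down, in either well of the stand. Origin: centre of the bristle head's flat bottom end; z along the axis to the handle (round: yaw means nothing). Stiff bristle head z 0 to 55 mm; steel stem 8 mm thick to 100 mm; round wooden handle 18 mm thick from 108 to 184 mm. Slim tan head, 28 mm in diameter. Leave it in its well.
- stand: Fixed wooden block 96 x 230 x 47 mm (x, y, z) with two equal round wells; origin at the centre of its underside, z up. Wells 62 mm in diameter, 35 mm deep, 120 mm apart along its y, mouths at its top with a 3 mm chamfer. A brush standing in it reaches 202 mm above the table.
- well0 (a point): Centre of the floor of the stand's well at its -y end, 12 mm above the table (35 mm below the mouth).
- well1 (a point): Centre of the floor of the stand's well at its +y end, 12 mm above the table (35 mm below the mouth).
- wide_beaker: Steel, open at the top with a closed flat bottom, straight walls 3 mm thick, 100 mm tall, standing loose and upright on the table; origin at the centre of its underside, z up; inner floor 5 mm above the origin. 72 mm outer and 66 mm inner diameter, about 0.55 kg. The one to brush out.
- wide_beaker_floor (a point): Centre of the wide beaker's inner floor, 95 mm below its rim.
- wide_beaker_rim (a point): Centre of the wide beaker's mouth.
- narrow_beaker: Steel, open at the top with a closed flat bottom, straight walls 3 mm thick, 100 mm tall, standing loose and upright on the table; origin at the centre of its underside, z up; inner floor 5 mm above the origin. 50 mm outer and 44 mm inner diameter: the thick brush does not fit it. Leave it alone.
- jar: Small closed amber glass jar with black cap, 44 mm across, 60 mm tall. Bystander, leave it alone; origin at the centre of its underside.
- mould_ring: Low open aluminium ring, 66 mm across, 30 mm tall. Bystander, leave it alone; origin at the centre of its underside.
- dish: White ceramic melting dish, 80 mm across, 30 mm tall. Bystander, leave it alone; origin at the centre of its underside.
- ingot_mould: Black two-part ingot mould, open box 50 x 100 x 25 mm. Bystander, leave it alone; origin at the centre of its underside.
- rammer: Turned wooden sand rammer standing upright, 36 mm across, 90 mm tall. Bystander, leave it alone; origin at the centre of its underside.
- spatula: Spatula lying flat, about 190 mm long. Bystander, leave it alone; origin at the centre of its underside.

How it is judged:
By the outcome, as a careful person would: the job done as asked, in the order asked, and still so for the second after the job is handed in, with the robot touching nothing.
It also fails if it takes over 51 s, if anything falls off the work surface, if the arm or the gripper's body presses on something with over 40 N, if the wrist force passes 120 N, or if a joint passes its speed limit or range.

## Working session

There is one attempt and no reset: what is moved stays moved. The work goes in short steps, Python scripts to look and compute and a shell command to move; the robot and the scene stay as the last step left them, time stands still between calls to the robot, and variables do not carry over. Pictures are saved under pics/ and viewed, and the job is handed in when it is done.

```bash
mkdir -p pics; cat > h.py <<'E'
import numpy as np, cv2
from workcell import sensors, camera, order
def shot(name,fn):
    c=camera(name); cv2.imwrite(fn,c["pixels"][:,:,::-1]); 
    np.savez(fn.replace('.png','.npz'),**{k:np.array(v) for k,v in c.items()}); return c
def proj(c,P):
    T=np.linalg.inv(np.array(c["extrinsics"]));K=np.array(c["intrinsics"]);k=float(c["k1"])
    P=np.atleast_2d(P);q=P@T[:3,:3].T+T[:3,3];s=q[:,:2]/q[:,2:];r2=(s**2).sum(1,keepdims=True)
    s=s*(1+k*r2);return s@K[:2,:2].T+K[:2,2]
def ray(c,uv):
    K=np.array(c["intrinsics"]);k=float(c["k1"]);E=np.array(c["extrinsics"])
    d=np.linalg.solve(K,[uv[0],uv[1],1])[:2];s=d.copy()
    for _ in range(30): s=d/(1+k*(s@s))
    return E[:3,3],E[:3,:3]@np.array([s[0],s[1],1])
def atz(c,uv,z):
    o,d=ray(c,uv);return o+d*(z-o[2])/d[2]
E
python3 - <<'E'
from h import *
print(sensors.get_obs())
for n in("top","side"):
    c=shot(n,f"pics/{n}0.png");print(c["intrinsics"],c["k1"],c["extrinsics"])
E
```

```text
{'clock': 0.0, 'joint_pos': array([1.31898346e+00, 2.41436216e-01, 3.70060647e-03, 1.33520368e+00,
       1.31249169e-05, 1.57080626e+00]), 'joint_vel': array([ 0.00178236, -0.00019061,  0.00061499,  0.00079344, -0.0015187 ,
       -0.00054327]), 'tau': array([ 2.33914689e-04, -3.72321761e+01,  2.52405953e+01,  1.70285994e-02,
        3.90083630e-05,  3.72319050e-06]), 'eef_pos': array([0.12445497, 0.48375722, 0.30299218]), 'tool_rot': array([ 1.25578908e-01,  9.92083056e-01, -1.06217772e-03, -1.41055645e-04]), 'ft_force': array([-0.30629277,  0.68467728, -0.09153273]), 'ft_torque': array([ 0.02059176,  0.00895488, -0.02220255]), 'grip_width': 0.08534298907902159}
[[561.60452422   0.         313.80715532]
 [  0.         561.60452422 253.92854357]
 [  0.           0.           1.        ]] -0.1315322927308659 [[-0.01826179 -0.98919759  0.14544634  0.35712076]
 [-0.99957713  0.0147705  -0.02504792  0.01584201]
 [ 0.02262903 -0.14584225 -0.98904902  1.37992402]
 [ 0.          0.          0.          1.        ]]
[[492.80106797   0.         320.60499937]
 [  0.         492.80106797 244.89160586]
 [  0.           0.           1.        ]] -0.07370200632791883 [[ 0.97771655 -0.13647888  0.15951131  0.37774313]
 [-0.20977055 -0.6055988   0.76762388 -0.69636029]
 [-0.00816459 -0.78397934 -0.62073322  0.67172719]
 [ 0.          0.          0.          1.        ]]
```

```bash
ls pics
```

```text
side0.npz
side0.png
top0.npz
top0.png
```

View pics/top0.png

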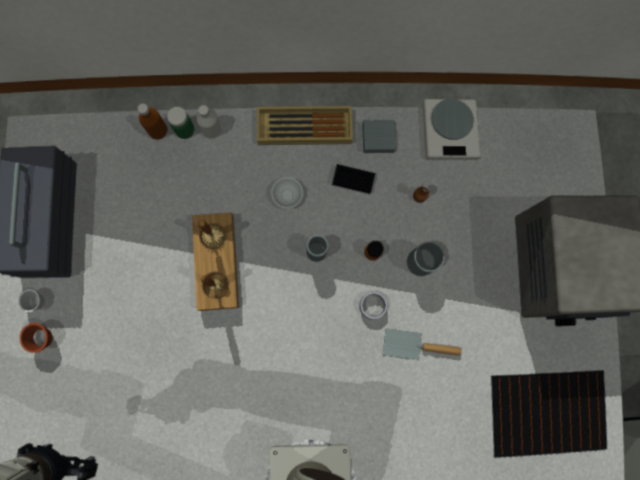

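View pics/side0.png

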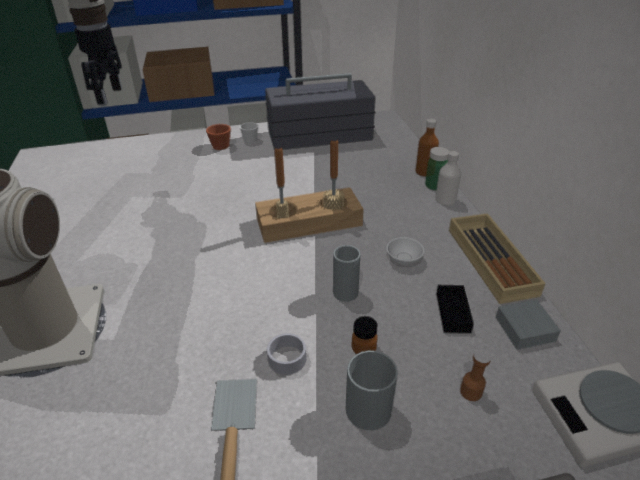

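The top view shows the stand at about (215,262), the wide beaker at (427,257), the narrow one at (317,246) and the jar at (374,250). In the side view the thick head looks to be the right-hand brush, at (334,200). I'll zoom in to check.

```bash
python3 - <<'E'
import cv2,numpy as np
t=cv2.imread('pics/top0.png');s=cv2.imread('pics/side0.png')
a=cv2.resize(t[200:320,175:275],(500,600),interpolation=cv2.INTER_CUBIC)
cv2.imwrite('pics/z1.png',a)
cv2.imwrite('pics/z2.png',cv2.resize(s[130:250,240:380],(700,600),interpolation=cv2.INTER_CUBIC))
b=cv2.resize(t[220:300,360:460],(800,640)[:2],interpolation=cv2.INTER_CUBIC)[:600]
cv2.imwrite('pics/z3.png',b)
cv2.imwrite('pics/z4.png',cv2.resize(s[330:440,320:420],(545,600),interpolation=cv2.INTER_CUBIC))
E
```

```text
(no output)
```

View pics/z1.png

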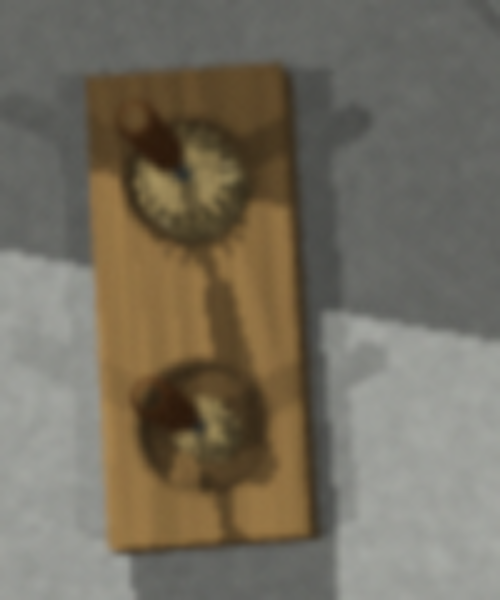

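View pics/z2.png

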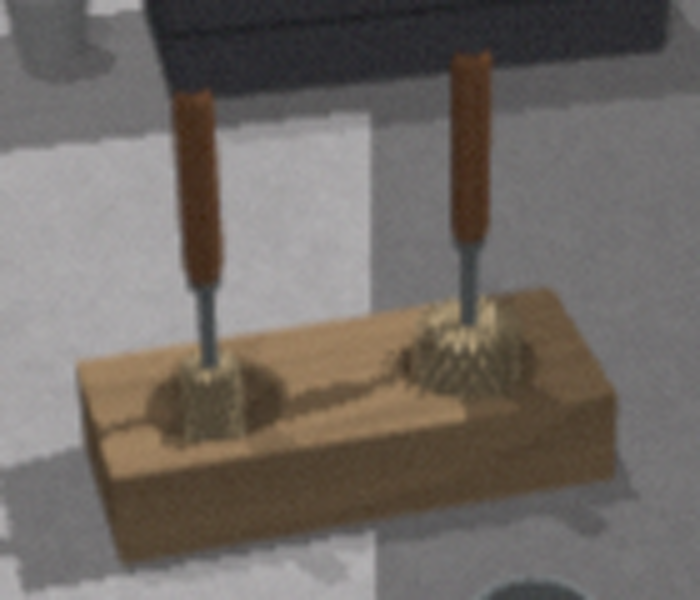

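View pics/z3.png

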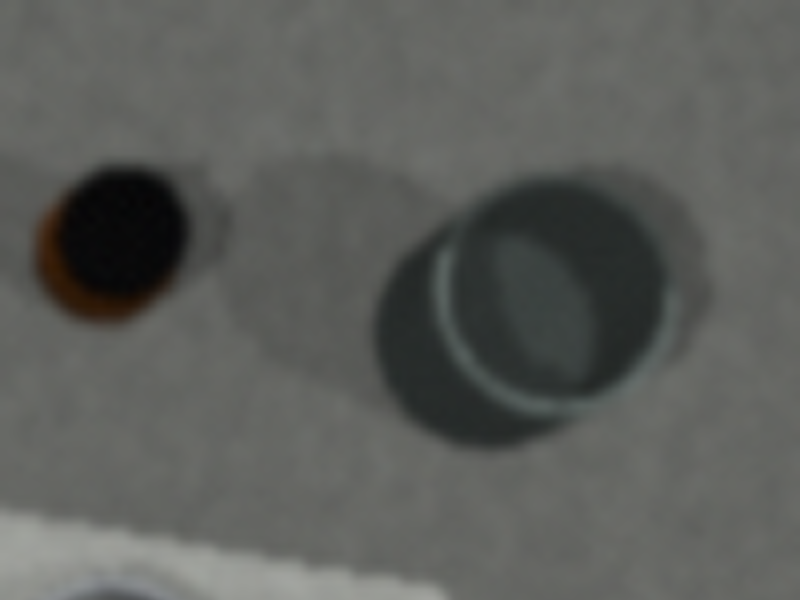

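View pics/z4.png

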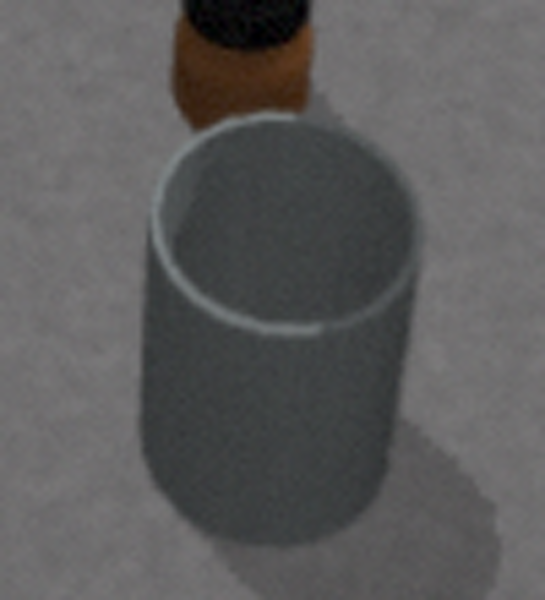

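The thick brush is in the far well: head at about (212.6,235.6) in the top view, handle end at (202,223). The side view agrees. Next I'll triangulate.

```bash
cat >> h.py <<'E'
def tri(ca,ua,cb,ub):
    o1,d1=ray(ca,ua);o2,d2=ray(cb,ub);A=np.stack([d1,-d2],1);s=np.linalg.lstsq(A,o2-o1,rcond=None)[0]
    p,q=o1+s[0]*d1,o2+s[1]*d2;return (p+q)/2,np.linalg.norm(p-q)
E
python3 - <<'E'
from h import *
np.set_printoptions(precision=4,suppress=True)
t=dict(np.load('pics/top0.npz'));s=dict(np.load('pics/side0.npz'))
z1=lambda u,v:(175+u/5-.4,200+v/5-.4); z2=lambda u,v:(240+u/5-.4,130+v/5-.4)
z3=lambda u,v:(360+u/8-.44,220+v/8-.44); z4=lambda u,v:(320+u/5.45-.4,330+v/5.45-.4)
print('handle end',atz(t,z1(138,117),.200),atz(s,z2(473,58),.200),tri(t,z1(138,117),s,z2(473,58)))
print('junction side',atz(s,z2(468,240),.12),'stem-head',atz(s,z2(468,325),.067),atz(t,z1(187,172),.067))
print('head',atz(t,z1(190,180),.067))
for c in [(87,75),(285,65),(315,537),(108,550)]: print('stand top',atz(t,z1(*c),.047))
for c in [(110,475),(465,405),(613,395),(550,290),(78,365)]: print('stand side',atz(s,z2(*c),.047))
print('slim well',atz(t,z1(203,425),.047),atz(s,z2(217,398),.047))
print('rim',atz(t,z3(553,295),.1),atz(s,z4(288,222),.1),tri(t,z3(553,295),s,z4(288,222)))
print('base', atz(t,z3(485,340),0))
E
```

```text
handle end [0.6012 0.2241 0.2   ] [0.6008 0.2251 0.2   ] (array([0.6008, 0.224 , 0.2006]), np.float64(0.0005409342262673342))
junction side [0.596  0.2112 0.12  ] stem-head [0.5996 0.225  0.067 ] [0.6017 0.2238 0.067 ]
head [0.5978 0.2223 0.067 ]
stand top [0.6541 0.2763 0.047 ]
stand top [0.6575 0.1797 0.047 ]
stand top [0.4288 0.1649 0.047 ]
stand top [0.4239 0.2634 0.047 ]
stand side [0.4287 0.1733 0.047 ]
stand side [0.5904 0.1912 0.047 ]
stand side [0.6572 0.1843 0.047 ]
stand side [0.6524 0.2771 0.047 ]
stand side [0.4244 0.2625 0.047 ]
slim well [0.4828 0.2183 0.047 ] [0.4828 0.2215 0.047 ]
rim [ 0.5355 -0.2838  0.1   ] [ 0.5363 -0.2859  0.1   ] (array([ 0.5363, -0.2844,  0.0979]), np.float64(0.001089909118098296))
base [ 0.5355 -0.2849  0.    ]
```

```bash
cat >> h.py <<'E'
from scipy.spatial.transform import Rotation as Ro
np.set_printoptions(precision=4,suppress=True)
def go(*targets):
    o=sensors.get_obs();R=Ro.from_quat(o["tool_rot"]).as_matrix()
    print('t',round(float(o["clock"]),2),'p',o["eef_pos"],'F',o["ft_force"],'w',o["grip_width"],'q',o["joint_pos"],'\nR',R.round(4).tolist())
    for t in targets: print(t,'->',(R.T@(np.array(t)-o["eef_pos"])*1000).round(1))
E
python3 -c "
from h import *
go((.601,.2243,.304),(.5358,-.2845,.304))"
```

```text
t 0.1 p [0.1245 0.4838 0.3031] F [ 0.9662 -0.7084 -0.3353] w 0.0853079940716319 q [ 1.319   0.2413  0.0039  1.3352 -0.      1.5708] 
R [[-0.9685, 0.2491, -0.0005], [0.2491, 0.9685, -0.0018], [-0.0, -0.0019, -1.0]]
(0.601, 0.2243, 0.304) -> [-526.2 -132.6   -0.6]
(0.5358, -0.2845, 0.304) -> [-589.8 -641.6    0.3]
```

```bash
python3 -m inch '[1,-45,-11,0,-0.4, 1,-90,-23,0,-0.8, 1,-140,-35,0,-1.2, 1,-190,-48,0,-1.6, 1,-240,-60,0,-2.0, 1,-290,-73,0,-2.4, 1,-340,-86,0,-2.4, 1,-390,-98,0,-2.4]' && python3 -c "
from h import *
go((.601,.2243,.304))"
```

```text
clock: 0.9
eef_pos: [0.4711, 0.295, 0.3035]
tool_rot: [0.0, 1.0, -0.0, -0.0]
ft_force: [-0.3, 1.9, 0.3]
grip_width: 0.0858
t 0.9 p [0.4711 0.295  0.3035] F [-0.317   1.8701  0.3174] w 0.08577466417708994 q [0.5594 0.353  0.1585 1.3772 0.0002 0.5601] 
R [[-1.0, 0.0007, -0.0008], [0.0007, 1.0, -0.0003], [0.0008, -0.0003, -1.0]]
(0.601, 0.2243, 0.304) -> [-130.   -70.6   -0.6]
```

```bash
python3 -m inch '[1,-45,-25,0,0, 1,-85,-48,0,0, 1,-123,-68,0,0, 1,-123,-68,0,0, 1,-123,-68,0,0]' && python3 -c "
from h import *
go((.601,.2243,.304),(.601,.2243,.226))
for n in('top','side'): shot(n,f'pics/{n}1.png')
t=cv2.imread('pics/top1.png');s=cv2.imread('pics/side1.png')
cv2.imwrite('pics/m1.png',np.hstack([cv2.resize(t[170:320,150:280],(390,450)),cv2.resize(s[90:240,250:380],(390,450))]))"
```

```text
clock: 1.4
eef_pos: [0.593, 0.2275, 0.3023]
tool_rot: [0.001, 1.0, -0.0, -0.001]
ft_force: [0.1, 0.4, 0.8]
grip_width: 0.0858
t 1.4 p [0.593  0.2275 0.3023] F [0.0809 0.3944 0.755 ] w 0.08577174561129215 q [0.3661 0.5221 0.4157 1.4671 0.0004 0.3687] 
R [[-1.0, 0.0026, -0.0027], [0.0026, 1.0, -0.0006], [0.0027, -0.0006, -1.0]]
(0.601, 0.2243, 0.304) -> [-8.  -3.2 -1.7]
(0.601, 0.2243, 0.226) -> [-8.2 -3.1 76.3]
```

View pics/m1.png

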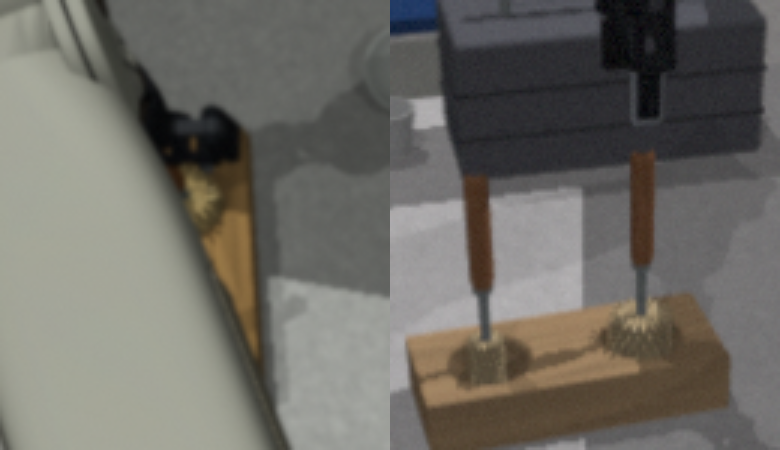

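The gripper is above the thick brush, with its finger at (648,95) in the montage and the handle end at (641,152). I'll hold a moment to see how far it lags.

```bash
python3 -m inch '[1,0,0,0,0, 1,0,0,0,0, 1,0,0,0,0]' && python3 -c "
from h import *
go((.601,.2243,.304),(.601,.2243,.226))
"
```

```text
clock: 1.8
eef_pos: [0.592, 0.2293, 0.3045]
tool_rot: [-0.001, 1.0, 0.0, 0.0]
ft_force: [0.9, 0.4, 0.7]
grip_width: 0.0855
t 1.8 p [0.592  0.2293 0.3045] F [0.8924 0.3999 0.6906] w 0.08547207765854452 q [ 0.3695  0.5184  0.4153  1.4669 -0.      0.3684] 
R [[-1.0, -0.0011, 0.0007], [-0.0011, 1.0, 0.0002], [-0.0007, 0.0002, -1.0]]
(0.601, 0.2243, 0.304) -> [-9.  -5.   0.5]
(0.601, 0.2243, 0.226) -> [-9.  -5.  78.5]
```

```bash
python3 -m inch '[1,-9,-5,0,0, 1,-9,-5,0,0, 1,-9,-5,25,0, 1,-9,-5,45,0, 1,-9,-5,45,0, 1,-9,-5,45,0]' && python3 -c "
from h import *
go((.601,.2243,.226))
for n in('top','side'): shot(n,f'pics/{n}2.png')
s=cv2.imread('pics/side2.png');t=cv2.imread('pics/top2.png')
cv2.imwrite('pics/m2.png',np.hstack([cv2.resize(t[180:280,180:260],(480,600),interpolation=2),cv2.resize(s[110:210,300:350],(300,600),interpolation=2)]))"
```

```text
clock: 2.4
eef_pos: [0.6017, 0.2233, 0.2589]
tool_rot: [0.0, 1.0, -0.0, -0.0]
ft_force: [0.3, 0.3, 0.5]
grip_width: 0.0851
t 2.4 p [0.6017 0.2233 0.2589] F [0.2898 0.3193 0.4642] w 0.08506319256571525 q [0.3553 0.548  0.3463 1.37   0.     0.356 ] 
R [[-1.0, 0.0007, -0.0009], [0.0007, 1.0, -0.0003], [0.0009, -0.0003, -1.0]]
(0.601, 0.2243, 0.226) -> [ 0.7  1.  32.9]
```

View pics/m2.png

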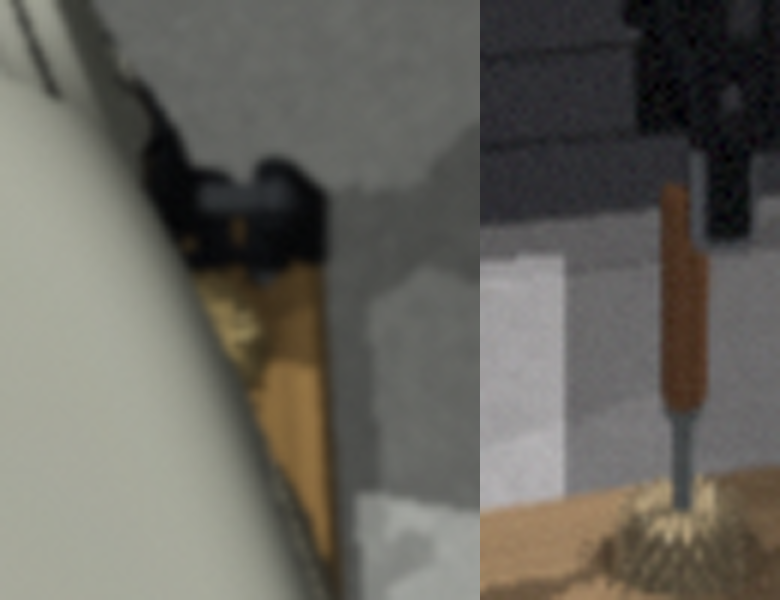

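```bash
python3 - <<'E'
from h import *
s=dict(np.load('pics/side2.npz'))
for p in [(.6017,.2233-.05,.2),(.6017,.2233-.05,.1859+.013),(.601,.2243,.202),(.601,.2243,.12),(.601,.2243,.067)]:
    u=proj(s,p)[0]; print(p,u,((u-[300,110])*6+[480,0]).round(0))
E
```

```text
(0.6017, 0.1733, 0.2) [340.5317 152.4303] [723. 255.]
(0.6017, 0.1733, 0.19890000000000002) [340.523  152.9163] [723. 257.]
(0.601, 0.2243, 0.202) [334.3758 140.4983] [686. 183.]
(0.601, 0.2243, 0.12) [334.0573 174.3727] [684. 386.]
(0.601, 0.2243, 0.067) [333.8617 194.7019] [683. 508.]
```

Finger and handle both project where they should (about 722 and 684 px), so the grasp is aligned. Lowering and closing.

```bash
python3 -m inch '[1,1,1,15,0, 1,1,1,33,0, 1,1,1,33,0, 1,1,1,33,0, 0,1,1,33,0, -0.4,1,1,33,0, -1,1,1,33,0, -1,1,1,33,0]' && python3 -m inch '[-1,0,0,0,0, -1,0,0,0,0, -1,0,0,0,0, -1,0,0,0,0, -1,0,0,0,0]' && python3 -c "
from h import *
go((.601,.2243,.226))
"
```

```text
clock: 3.3
eef_pos: [0.6008, 0.2245, 0.2264]
tool_rot: [0.0, 1.0, 0.0, 0.0]
ft_force: [-0.6, -0.4, 0.3]
grip_width: 0.0283
clock: 3.8
eef_pos: [0.6008, 0.2246, 0.2263]
tool_rot: [0.0, 1.0, 0.0, 0.0]
ft_force: [0.6, 1.1, 3.3]
grip_width: 0.0168
t 3.8 p [0.6008 0.2246 0.2263] F [0.5843 1.1268 3.3079] w 0.016796537979918414 q [0.3576 0.5614 0.2834 1.292  0.0002 0.358 ] 
R [[-1.0, 0.0004, 0.0007], [0.0004, 1.0, 0.0005], [-0.0007, 0.0005, -1.0]]
(0.601, 0.2243, 0.226) -> [-0.2 -0.3  0.3]
```

Gripped at 16.8 mm. Lifting straight up.

```bash
python3 -m inch '[-1,0,0,-10,0, -1,0,0,-30,0, -1,0,0,-55,0, -1,0,0,-80,0, -1,0,0,-105,0, -1,0,0,-125,0, -1,0,0,-125,0, -1,0,0,-125,0]' && python3 -c "
from h import *
go((.5358,-.2845,.351))
for n in('top','side'): shot(n,f'pics/{n}3.png')
s=cv2.imread('pics/side3.png')
cv2.imwrite('pics/m3.png',cv2.resize(s[60:240,250:390],(467,600),interpolation=2))"
```

```text
clock: 4.6
eef_pos: [0.6006, 0.2243, 0.3505]
tool_rot: [0.0, 1.0, -0.0, -0.0]
ft_force: [0.1, 0.0, -1.8]
grip_width: 0.0168
t 4.6 p [0.6006 0.2243 0.3505] F [ 0.0782  0.0371 -1.8161] w 0.01684522924295495 q [ 0.3575  0.5318  0.5546  1.5939 -0.0002  0.3581] 
R [[-1.0, 0.0006, -0.0002], [0.0006, 1.0, -0.0003], [0.0002, -0.0003, -1.0]]
(0.5358, -0.2845, 0.351) -> [  64.5 -508.8   -0.3]
```

View pics/m3.png

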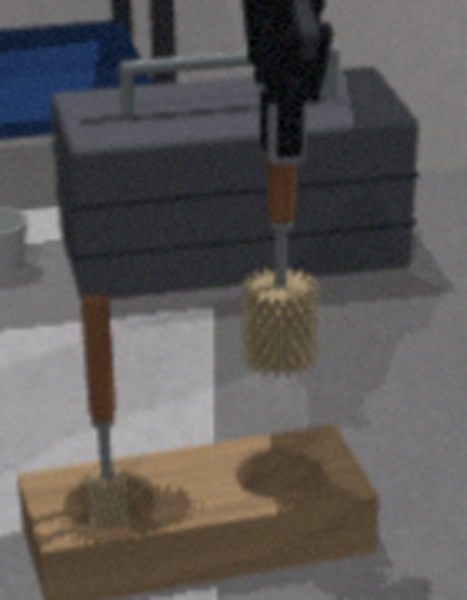

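The brush hangs upright with its head clear of the stand and the far well empty. Carrying it to the wide beaker.

```bash
python3 -m inch '[-1,2,-15,0,0, -1,6,-45,0,0, -1,10,-80,0,0, -1,14,-115,0,0, -1,19,-150,0,0, -1,23,-185,0,0, -1,28,-220,0,0, -1,32,-255,0,0]' && python3 -m inch '[-1,5,-35,0,0, -1,9,-70,0,0, -1,13,-105,0,0, -1,18,-140,0,0, -1,22,-175,0,0, -1,27,-210,0,0, -1,30,-235,0,0, -1,32,-254,0,0]' && python3 -m inch '[-1,0,0,0,0, -1,0,0,0,0, -1,0,0,0,0]' && python3 -c "
from h import *
go((.5358,-.2845,.351))
for n in('top','side'): shot(n,f'pics/{n}4.png')
s=cv2.imread('pics/side4.png');t=cv2.imread('pics/top4.png')
cv2.imwrite('pics/m4.png',np.hstack([cv2.resize(t[180:320,360:480],(480,560),interpolation=2),cv2.resize(s[220:440,320:440],(306,560),interpolation=2)]))"
```

```text
clock: 5.5
eef_pos: [0.5671, -0.0329, 0.35]
tool_rot: [0.001, 1.0, -0.0, -0.001]
ft_force: [0.2, 1.6, -1.1]
grip_width: 0.0165
clock: 6.3
eef_pos: [0.5348, -0.2869, 0.3498]
tool_rot: [0.001, 1.0, 0.0, -0.001]
ft_force: [0.6, -0.6, -0.9]
grip_width: 0.0169
clock: 6.6
eef_pos: [0.5364, -0.2836, 0.3507]
tool_rot: [-0.0, 1.0, 0.0, -0.0]
ft_force: [-0.0, 1.3, -1.1]
grip_width: 0.0163
t 6.6 p [ 0.5364 -0.2836  0.3507] F [-0.0234  1.2882 -1.089 ] w 0.016338042594670445 q [-0.4865  0.4522  0.4283  1.5476  0.0004 -0.4872] 
R [[-1.0, -0.0007, -0.0005], [-0.0007, 1.0, 0.0007], [0.0005, 0.0007, -1.0]]
(0.5358, -0.2845, 0.351) -> [ 0.6 -0.9 -0.3]
```

View pics/m4.png

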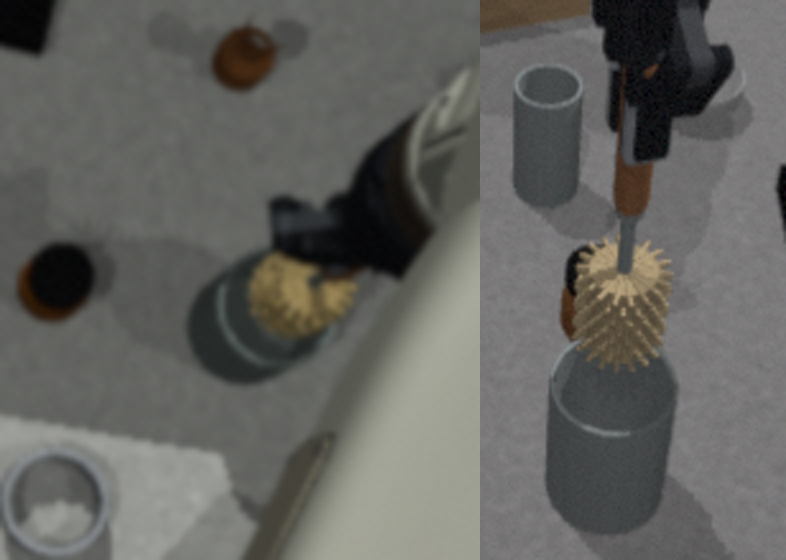

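The head is right above the beaker and the brush is upright. I'll overlay the predicted circles for head and rim to check the centring.

```bash
python3 - <<'E'
from h import *
a=np.linspace(0,2*np.pi,60)
def circ(x,y,z,r): return np.c_[x+r*np.cos(a),y+r*np.sin(a),a*0+z]
def ov(n,crop,k,fn):
    c=dict(np.load(f'pics/{n}.npz'));x0,x1,y0,y1=crop
    im=cv2.resize(np.ascontiguousarray(c['pixels'][y0:y1,x0:x1,::-1]),None,fx=k,fy=k,interpolation=2)
    for P,col in [(circ(.5360,-.2845,.1,.036),(0,255,0)),(circ(.5360,-.2845,0,.036),(0,255,0)),(circ(.5364,-.2836,.1364,.025),(0,0,255)),(circ(.5364,-.2836,.1914,.025),(0,0,255))]:
        u=((proj(c,P)-[x0,y0]+.5)*k).round().astype(int);cv2.polylines(im,[u[:,None]],True,col,1)
    return im
A=ov('top4',(385,465,220,290),6,'');B=ov('side4',(330,410,290,440),4,'')
H=max(A.shape[0],B.shape[0]);p=lambda m:cv2.copyMakeBorder(m,0,H-m.shape[0],0,0,0)
cv2.imwrite('pics/m5.png',np.hstack([p(A)[:600],p(B)[:600]])[:, :800])
E
```

```text
(no output)
```

View pics/m5.png

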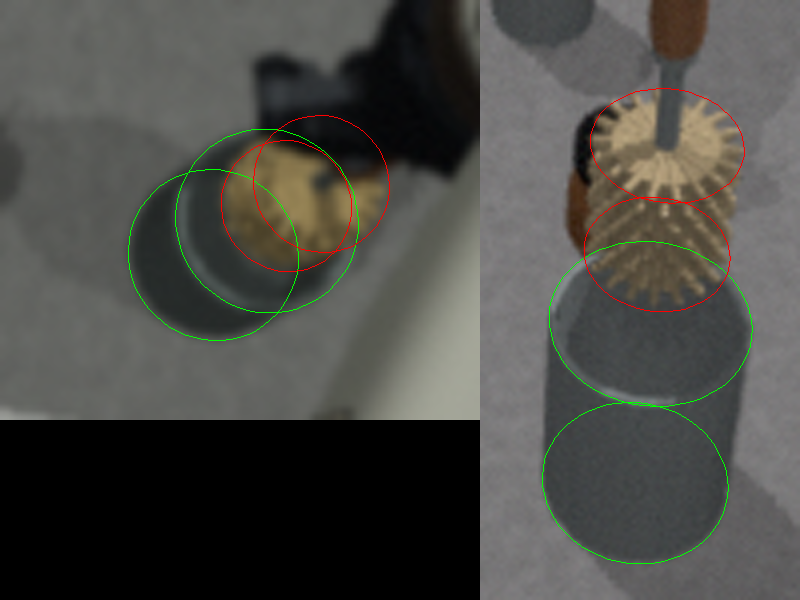

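The overlay fits within about a pixel and head and rim are concentric to 1–2 mm (clearance is 8 mm). Lowering slowly.

```bash
python3 -m inch '[-1,0.5,-1,0,0, -1,0.5,-1,10,0, -1,0.5,-1,25,0, -1,0.5,-1,40,0, -1,0.5,-1,55,0, -1,0.5,-1,60,0, -1,0.5,-1,60,0]' && python3 -c "
from h import *
go((.5360,-.2847,.2193))
for n in('top','side'): shot(n,f'pics/{n}5.png')
s=cv2.imread('pics/side5.png');t=cv2.imread('pics/top5.png')
cv2.imwrite('pics/m6.png',np.hstack([cv2.resize(t[220:300,385:465],(400,400),interpolation=2),cv2.resize(s[300:440,320:420],(400,560),interpolation=2)[:400]]))"
```

```text
clock: 7.4
eef_pos: [0.5355, -0.2851, 0.2896]
tool_rot: [0.0, 1.0, 0.001, -0.001]
ft_force: [-0.7, 0.3, -1.1]
grip_width: 0.0166
t 7.4 p [ 0.5355 -0.2851  0.2896] F [-0.658   0.2643 -1.1471] w 0.01657647538490548 q [-0.4892  0.4637  0.2893  1.399  -0.     -0.4891] 
R [[-1.0, 0.0001, -0.0023], [0.0001, 1.0, 0.0012], [0.0023, 0.0012, -1.0]]
(0.536, -0.2847, 0.2193) -> [-0.7  0.3 70.3]
```

View pics/m6.png

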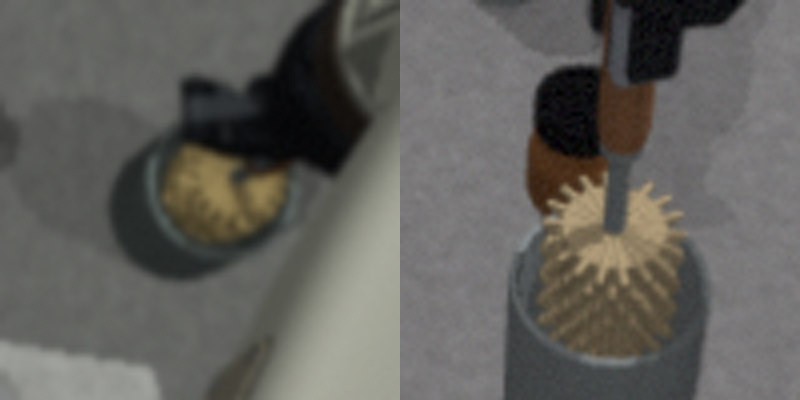

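The head is inside the mouth with an even gap all round. Going down to the floor, creeping over the last part.

```bash
python3 -m inch '[-1,0,0,15,0, -1,0,0,30,0, -1,0,0,45,0, -1,0,0,58,0, -1,0,0,64,0, -1,0,0,66,0, -1,0,0,66,0]' && python3 -m inch '[-1,0,0,1.5,0, -1,0,0,3,0, -1,0,0,3,0]' && python3 -c "
from h import *
go((.5360,-.2847,.2193))"
```

```text
clock: 8.2
eef_pos: [0.5362, -0.2857, 0.2255]
tool_rot: [0.0, 1.0, -0.0, 0.0]
ft_force: [0.5, -0.7, -0.2]
grip_width: 0.0171
clock: 8.5
eef_pos: [0.536, -0.2856, 0.2221]
tool_rot: [0.0, 1.0, -0.0, 0.0]
ft_force: [0.2, -0.3, -2.2]
grip_width: 0.0164
t 8.5 p [ 0.536  -0.2856  0.2221] F [ 0.1521 -0.2889 -2.2431] w 0.01644971832673619 q [-0.4895  0.4956  0.1631  1.2378  0.     -0.4891] 
R [[-1.0, 0.0004, 0.0004], [0.0004, 1.0, -0.0002], [-0.0004, -0.0002, -1.0]]
(0.536, -0.2847, 0.2193) -> [0.  0.9 2.8]
```

```bash
python3 -m inch '[-1,0,0.5,1,0, -1,0,0.5,2,0, -1,0,0.5,2,0]' && python3 -m inch '[-1,0,0,0.7,0, -1,0,0,0.7,0]' && python3 -m inch '[-1,0,0,0.7,0, -1,0,0,0.7,0]' 
```

```text
clock: 8.8
eef_pos: [0.5358, -0.285, 0.2197]
tool_rot: [0.0, 1.0, 0.0, -0.0]
ft_force: [-0.3, 0.3, -1.5]
grip_width: 0.0166
clock: 9.0
eef_pos: [0.536, -0.285, 0.2193]
tool_rot: [0.0, 1.0, -0.0, 0.0]
ft_force: [0.1, 0.4, -1.1]
grip_width: 0.0166
clock: 9.2
eef_pos: [0.5361, -0.285, 0.2193]
tool_rot: [0.0, 1.0, -0.0, 0.0]
ft_force: [-0.1, 0.2, 3.1]
grip_width: 0.0167
```

Floor contact is at TCP z 0.2193, as calculated, with about 4 N. Now the strokes: up about 88 mm (lower end about 7 mm below the rim), then back to contact.

```bash
python3 -m inch '[-1,0,0,0.5,0, -1,0,0,0.5,0]' && python3 -m inch '[-1,0,0,-20,0, -1,0,0,-42,0, -1,0,0,-64,0, -1,0,0,-82,0, -1,0,0,-88,0, -1,0,0,-88,0, -1,0,0,-88,0]' && python3 -m inch '[-1,0,0,20,0, -1,0,0,42,0, -1,0,0,64,0, -1,0,0,80,0, -1,0,0,86,0, -1,0,0,88,0, -1,0,0,88.3,0, -1,0,0,88.3,0]' && python3 -c "
from h import *
go((.5360,-.2847,.2193))"
```

```text
clock: 9.4
eef_pos: [0.5362, -0.2851, 0.2192]
tool_rot: [0.0, 1.0, -0.0, 0.001]
ft_force: [-1.3, 1.3, 4.7]
grip_width: 0.0164
clock: 10.1
eef_pos: [0.5356, -0.2849, 0.3047]
tool_rot: [0.0, 1.0, 0.0, -0.001]
ft_force: [0.8, -0.5, -0.8]
grip_width: 0.0169
clock: 10.9
eef_pos: [0.5351, -0.2844, 0.2194]
tool_rot: [0.0, 1.0, 0.0, -0.0]
ft_force: [-4.5, 2.9, 12.3]
grip_width: 0.0167
t 10.9 p [ 0.5351 -0.2844  0.2194] F [-4.534   2.9108 12.3381] w 0.016718325416268075 q [-0.4886  0.4955  0.1556  1.2316  0.0005 -0.4884] 
R [[-1.0, 0.0003, -0.0004], [0.0003, 1.0, 0.0008], [0.0004, 0.0008, -1.0]]
(0.536, -0.2847, 0.2193) -> [-0.9 -0.3  0.1]
```

The down end pressed a little harder than needed (12 N), so I'll ease that off on the next strokes.

```bash
python3 -m inch '[-1,0,0,-20,0, -1,0,0,-42,0, -1,0,0,-64,0, -1,0,0,-82,0, -1,0,0,-89,0, -1,0,0,-89,0, -1,0,0,-89,0]' && python3 -c "
from h import *
go((.5360,-.2847,.2193))" && python3 -m inch '[-1,0,0,20,0, -1,0,0,42,0, -1,0,0,64,0, -1,0,0,78,0, -1,0,0,85,0, -1,0,0,88,0, -1,0,0,88,0, -1,0,0,88,0]'
```

```text
clock: 11.6
eef_pos: [0.5355, -0.2848, 0.3052]
tool_rot: [0.0, 1.0, 0.001, -0.001]
ft_force: [0.1, 0.3, -0.6]
grip_width: 0.0166
t 11.6 p [ 0.5355 -0.2848  0.3052] F [ 0.0941  0.3148 -0.614 ] w 0.01662580426691718 q [-0.4888  0.4589  0.322   1.4363  0.     -0.4883] 
R [[-1.0, 0.0004, -0.0021], [0.0004, 1.0, 0.0011], [0.0021, 0.0011, -1.0]]
(0.536, -0.2847, 0.2193) -> [-0.6  0.  85.9]
clock: 12.4
eef_pos: [0.5358, -0.2848, 0.2193]
tool_rot: [0.0, 1.0, 0.0, 0.0]
ft_force: [-1.7, 2.8, 4.9]
grip_width: 0.0169
```

That was the third touch of the floor. The third rise goes to near the rim and stops there for a check.

```bash
python3 -m inch '[-1,0,0,-20,0, -1,0,0,-42,0, -1,0,0,-64,0, -1,0,0,-82,0, -1,0,0,-88,0, -1,0,0,-88,0, -1,0,0,-88,0]' && python3 -c "
from h import *
go((.5360,-.2847,.2193))
for n in('top','side'): shot(n,f'pics/{n}6.png')
s=cv2.imread('pics/side6.png');t=cv2.imread('pics/top6.png')
cv2.imwrite('pics/m7.png',np.hstack([cv2.resize(t[220:300,385:465],(400,400),interpolation=2),cv2.resize(s[300:440,320:420],(400,560),interpolation=2)[:400]]))"
```

```text
clock: 13.1
eef_pos: [0.5356, -0.2849, 0.3053]
tool_rot: [0.0, 1.0, 0.0, -0.001]
ft_force: [-0.2, 0.1, -0.8]
grip_width: 0.0164
t 13.1 p [ 0.5356 -0.2849  0.3053] F [-0.2322  0.0511 -0.7752] w 0.01639039010587547 q [-0.4888  0.4589  0.3222  1.4362 -0.0001 -0.4884] 
R [[-1.0, 0.0005, -0.0018], [0.0005, 1.0, 0.0009], [0.0018, 0.0009, -1.0]]
(0.536, -0.2847, 0.2193) -> [-0.5  0.1 86. ]
```

View pics/m7.png

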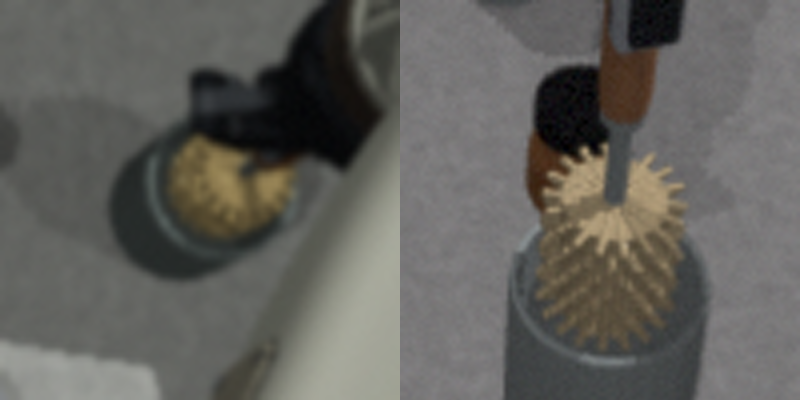

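Three strokes done: the lower end sits just under the rim and the beaker has not moved. Next I'll measure the empty well in the earlier side picture while lifting out.

```bash
python3 -m inch '[-1,0,0,-15,0, -1,0,0,-32,0, -1,0,0,-46,0, -1,0,0,-46,0, -1,0,0,-46,0]' && python3 - <<'E'
from h import *
s=dict(np.load('pics/side3.npz'))
cv2.imwrite('pics/z5.png',cv2.resize(np.ascontiguousarray(s['pixels'][180:225,310:370,::-1]),(800,600),interpolation=2))
go((.6008,.2245,.351))
E
```

```text
clock: 13.7
eef_pos: [0.5359, -0.285, 0.3517]
tool_rot: [0.0, 1.0, 0.0, -0.0]
ft_force: [0.1, -0.4, -1.0]
grip_width: 0.0161
t 13.7 p [ 0.5359 -0.285   0.3517] F [ 0.1347 -0.3883 -0.9979] w 0.016086713422689265 q [-0.4888  0.4527  0.4316  1.5507 -0.     -0.4883] 
R [[-1.0, 0.0005, -0.0009], [0.0005, 1.0, 0.0005], [0.0009, 0.0005, -1.0]]
(0.6008, 0.2245, 0.351) -> [-64.7 509.5   0.9]
```

View pics/z5.png

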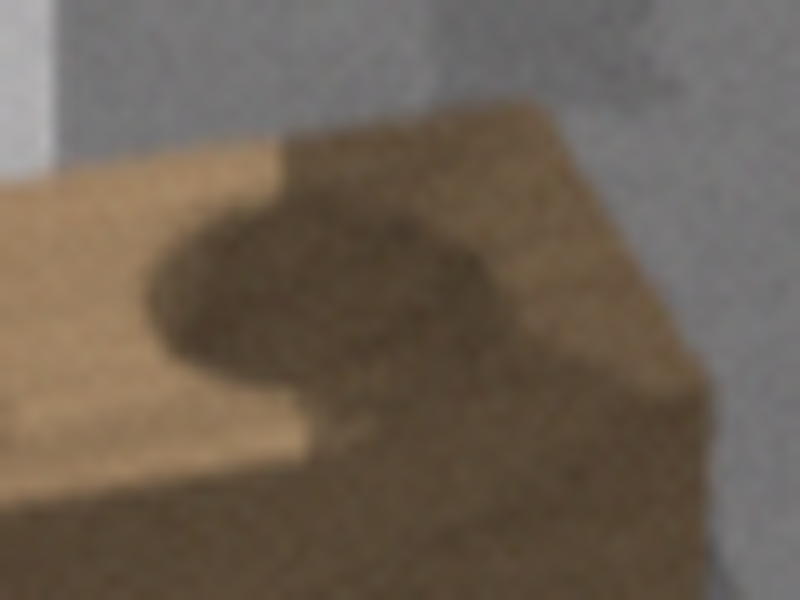

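```bash
python3 -c "
from h import *
s=dict(np.load('pics/side3.npz'));print('well',atz(s,(333.7,201.4),.047))"
python3 -m inch '[-1,-2,15,0,0, -1,-6,45,0,0, -1,-10,80,0,0, -1,-14,115,0,0, -1,-19,150,0,0, -1,-23,185,0,0, -1,-28,220,0,0, -1,-32,255,0,0]' && python3 -m inch '[-1,-5,35,0,0, -1,-9,70,0,0, -1,-13,105,0,0, -1,-18,140,0,0, -1,-22,175,0,0, -1,-27,210,0,0, -1,-30,235,0,0, -1,-33,255,0,0]' && python3 -m inch '[-1,0,0,0,0, -1,0,0,0,0, -1,0,0,0,0]' && python3 -c "
from h import *
go((.6008,.2245,.2263))
for n in('top','side'): shot(n,f'pics/{n}7.png')
s=cv2.imread('pics/side7.png');t=cv2.imread('pics/top7.png')
cv2.imwrite('pics/m8.png',np.hstack([cv2.resize(t[180:320,150:270],(480,560),interpolation=2),cv2.resize(s[80:240,300:380],(280,560),interpolation=2)]))"
```

```text
well [0.6014 0.2271 0.047 ]
clock: 14.5
eef_pos: [0.5674, -0.0275, 0.3515]
tool_rot: [-0.0, 1.0, 0.0, -0.001]
ft_force: [1.1, -1.0, -1.5]
grip_width: 0.0165
clock: 15.3
eef_pos: [0.6, 0.2278, 0.3511]
tool_rot: [-0.001, 1.0, -0.0, -0.001]
ft_force: [0.4, 0.2, -0.2]
grip_width: 0.0167
clock: 15.6
eef_pos: [0.6007, 0.2245, 0.3522]
tool_rot: [0.0, 1.0, -0.0, -0.001]
ft_force: [-0.0, -0.4, -1.3]
grip_width: 0.0165
t 15.6 p [0.6007 0.2245 0.3522] F [-0.0336 -0.3807 -1.3276] w 0.01651168915666485 q [ 0.3578  0.5331  0.5611  1.6001 -0.0002  0.3586] 
R [[-1.0, 0.0008, -0.0012], [0.0008, 1.0, -0.0007], [0.0012, -0.0007, -1.0]]
(0.6008, 0.2245, 0.2263) -> [ -0.3   0.1 125.9]
```

View pics/m8.png

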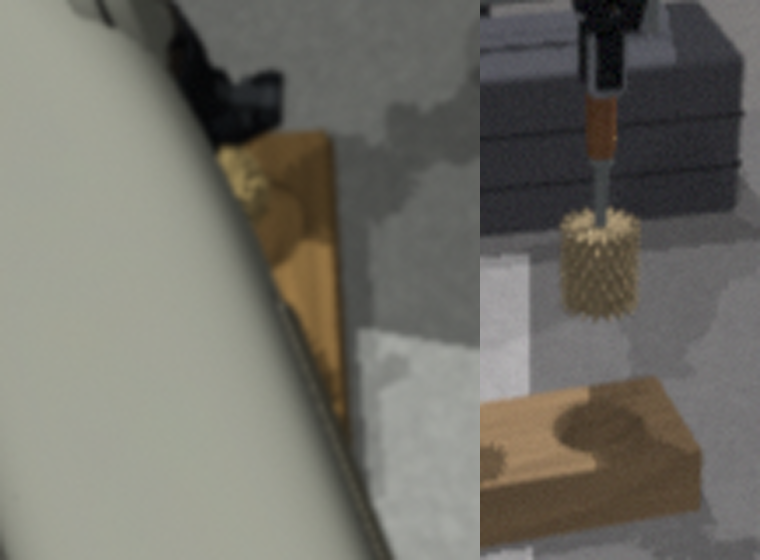

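The brush is upright right over the empty well, whose mouth is at about (602,427) in the montage. It is back at the x, y where it first stood, so I'll lower it.

```bash
python3 -m inch '[-1,0,0.5,20,0, -1,0,0.5,42,0, -1,0,0.5,62,0, -1,0,0.5,78,0, -1,0,0.5,92,0, -1,0,0.5,106,0, -1,0,0.5,116,0, -1,0,0.5,118,0]' && python3 -m inch '[-1,0,0,2.5,0, -1,0,0,5,0, -1,0,0,5,0, -1,0,0,5,0]'&& python3 -c "
from h import *
go((.6008,.2247,.2263))"
```

```text
clock: 16.5
eef_pos: [0.6006, 0.2245, 0.2333]
tool_rot: [0.001, 1.0, -0.0, -0.001]
ft_force: [-0.6, -1.0, -1.3]
grip_width: 0.0165
clock: 16.9
eef_pos: [0.6013, 0.2256, 0.2302]
tool_rot: [0.0, 1.0, 0.0, 0.0]
ft_force: [0.1, -0.4, -1.0]
grip_width: 0.0168
t 16.9 p [0.6013 0.2256 0.2302] F [ 0.1188 -0.3848 -1.0161] w 0.016810982610954688 q [ 0.3589  0.5609  0.293   1.302  -0.      0.3592] 
R [[-1.0, 0.0004, 0.0008], [0.0004, 1.0, 0.0003], [-0.0008, 0.0003, -1.0]]
(0.6008, 0.2247, 0.2263) -> [ 0.5 -0.9  3.9]
```

```bash
python3 -m inch '[-1,0,-0.5,1.5,0, -1,0,-0.5,3,0, -1,0,-0.5,3,0]' && python3 -m inch '[-1,0,0,0.8,0, -1,0,0,0.8,0, -1,0,0,0.8,0]' && python3 -m inch '[-1,0,0,0.5,0, -1,0,0,0.5,0, -1,0,0,0.5,0]'
```

```text
clock: 17.2
eef_pos: [0.6011, 0.2249, 0.2265]
tool_rot: [0.0, 1.0, -0.0, -0.0]
ft_force: [0.0, 1.0, -1.4]
grip_width: 0.0166
clock: 17.5
eef_pos: [0.6012, 0.225, 0.2263]
tool_rot: [0.0, 1.0, 0.0, 0.0]
ft_force: [0.1, 0.3, 0.9]
grip_width: 0.0166
clock: 17.8
eef_pos: [0.6013, 0.225, 0.2263]
tool_rot: [0.0, 1.0, 0.0, 0.001]
ft_force: [-1.9, -0.3, 5.6]
grip_width: 0.0165
```

It stands on the well floor (force rose by about 6 N at the same height as at pickup). Releasing gently.

```bash
python3 -m inch '[-1,0,0,-0.7,0, -1,0,0,-0.7,0, -0.5,0,0,-0.7,0, -0.3,0,0,-0.7,0, 0,0,0,-0.7,0, 0.3,0,0,-0.7,0, 0.5,0,0,-0.7,0, 0.5,0,0,-0.7,0]' && python3 -c "
from h import *
go((.6008,.2247,.2263))
for n in('top','side'): shot(n,f'pics/{n}8.png')
s=cv2.imread('pics/side8.png');t=cv2.imread('pics/top8.png')
cv2.imwrite('pics/m9.png',np.hstack([cv2.resize(t[180:320,150:270],(480,560),interpolation=2),cv2.resize(s[100:240,290:370],(320,560),interpolation=2)]))"
```

```text
clock: 18.6
eef_pos: [0.6012, 0.2249, 0.226]
tool_rot: [0.0, 1.0, -0.0, -0.0]
ft_force: [-0.0, 0.1, -0.8]
grip_width: 0.0643
t 18.6 p [0.6012 0.2249 0.226 ] F [-0.0027  0.0563 -0.8412] w 0.0643158002656109 q [0.3581 0.563  0.2855 1.2934 0.     0.3585] 
R [[-1.0, 0.0005, -0.0001], [0.0005, 1.0, -0.0], [0.0001, -0.0, -1.0]]
(0.6008, 0.2247, 0.2263) -> [ 0.4 -0.2 -0.3]
```

View pics/m9.png

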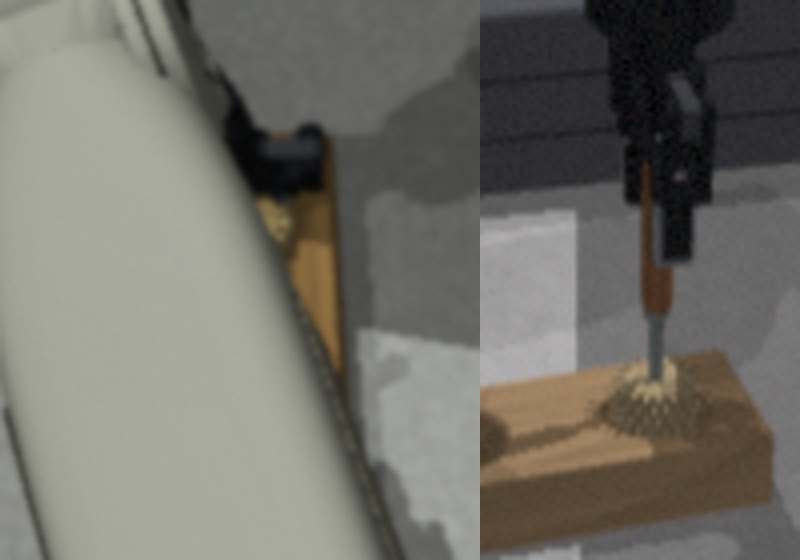

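The brush stands upright in its well (handle at about (655,240)) with the jaws open around it. Rising straight up and then moving back, so the cameras get a clear view.

```bash
python3 -m inch '[0.5,0,0,-15,0, 0.5,0,0,-35,0, 0.5,0,0,-60,0, 0.5,0,0,-85,0, 0.5,0,0,-105,0, 0.5,0,0,-110,0, 0.5,0,0,-110,0]' && python3 -m inch '[0.5,0,25,0,0, 0.5,0,65,0,0, 0.5,30,105,0,0, 0.5,65,140,0,0, 0.5,100,175,0,0, 0.5,140,200,0,0, 0.5,180,225,0,0, 0.5,220,250,0,0]' && python3 -m inch '[0.5,0,0,0,0, 0.5,0,0,0,0, 0.5,0,0,0,0]' && python3 -c "
from h import *
go((.1245,.484,.33))
for n in('top','side'): shot(n,f'pics/{n}9.png')
"
```

```text
clock: 19.4
eef_pos: [0.6015, 0.2251, 0.3369]
tool_rot: [0.0, 1.0, 0.0, 0.001]
ft_force: [1.2, 0.7, -0.4]
grip_width: 0.0642
clock: 20.2
eef_pos: [0.3792, 0.4755, 0.3339]
tool_rot: [0.0, 1.0, -0.001, -0.001]
ft_force: [0.2, -0.8, 0.3]
grip_width: 0.064
clock: 20.5
eef_pos: [0.3817, 0.4745, 0.335]
tool_rot: [0.001, 1.0, -0.001, -0.0]
ft_force: [0.6, -0.9, -0.3]
grip_width: 0.0639
t 20.5 p [0.3817 0.4745 0.335 ] F [ 0.6229 -0.8671 -0.2716] w 0.06386440560517995 q [ 0.8935  0.4586  0.3979  1.5119 -0.0004  0.8946] 
R [[-1.0, 0.0011, -0.0008], [0.0011, 1.0, -0.0017], [0.0008, -0.0017, -1.0]]
(0.1245, 0.484, 0.33) -> [257.2   9.3   5.2]
```

View pics/top9.png

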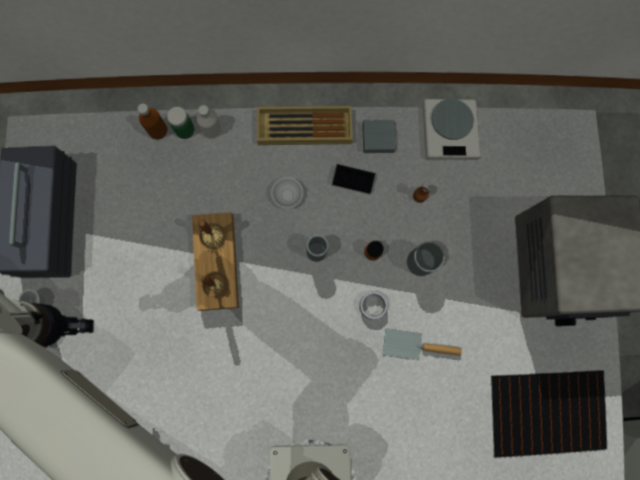

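View pics/side9.png

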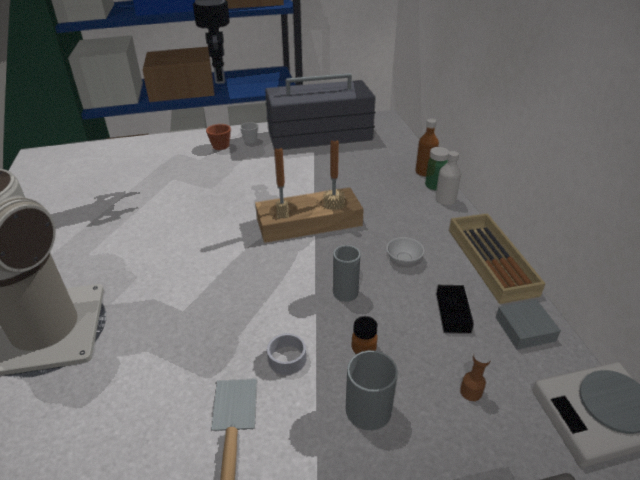

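Both brushes stand upright in the stand (heads at about (212,235) and (216,286) in the top view). The beakers and bystanders look unchanged, so one numeric comparison and then I hand in.

```bash
python3 - <<'E'
from h import *
for n,bs in (('side',{'wide':(335,340,70,95),'slim':(265,145,30,75),'thick':(318,135,35,80),'narrow':(325,240,45,65),'jar':(345,312,40,45)}),('top',{'wide':(400,235,50,45)})):
    a=cv2.imread(f'pics/{n}0.png',0);b=cv2.imread(f'pics/{n}9.png',0)
    for k,(x,y,w,h) in bs.items():
        A=a[y:y+h,x:x+w];B=b[y:y+h,x:x+w]
        M=np.eye(2,3,dtype=np.float32);cc,M=cv2.findTransformECC(cv2.GaussianBlur(A,(3,3),0),cv2.GaussianBlur(B,(3,3),0),M,cv2.MOTION_TRANSLATION)
        print(n,k,'shift px',M[:,2],'cc',round(cc,3))
E
python3 -c "
from h import *
order.job_done();go()"
```

```text
side wide shift px [-0.0142  0.0001] cc 1.0
side slim shift px [-0.0381 -0.5842] cc 0.99
side thick shift px [0.2506 0.0027] cc 0.985
side narrow shift px [0.0078 0.0122] cc 0.999
side jar shift px [ 0.0247 -0.0105] cc 1.0
top wide shift px [-0.0056  0.0011] cc 1.0
the job is handed in; nothing more can be done
the job is handed in; nothing more can be done
```

The job is done and handed in at about 20.6 s of the 51 s allowed. I took the thick brush from the far well and scrubbed the wide beaker with three full strokes. Each stroke touched the floor (about 5–12 N measured there) and came up until the bristle end was about 9 mm below the rim. I then lowered the brush onto the floor of its own well, where contact came at the same height as at pickup, before letting go. The gripper rose straight up and moved away.

Last checks, comparing first and final pictures:
- **Wide beaker:** moved less than 0.02 px in both views.
- **Narrow beaker and jar:** moved less than 0.03 px in the side view.
- **Thick brush:** upright in its well, 0.25 px from where it started.
- **Slim brush:** showed an apparent 0.58 px vertical shift. I never touched it. A changed shadow from the arm is the likely cause, but I did not confirm that.
- **Other bystanders:** looked unmoved by eye in both pictures; I did not measure them.

The second floor touch pressed harder than I intended, at 12 N with about 5 N sideways, but the beaker did not move. No check failed.

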